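# Unmould the cherry tart over a can and plate it

## Task

Unmould the cherry-topped tart: take its tin off the cooling rack and lower it over the little can, so that the can pushes the loose base up out of the ring and the ring comes to rest on the worktop round the can. Then lift the tart on its base from the can and set it gently upright in the middle of the white plate, and put the empty ring flat in the empty shallow steel pan for washing-up. Leave the can standing where it is and the almond tart in its tin on the rack.

Things in the scene. Friction and masses are not known exactly. Their poses are not given: they have to be found in the camera images.
- cherry_ring: Fluted steel tart ring (wall of the tin) holding the cherry tart, on the cooling rack at first: 67 mm outside, 63 mm inside, 28 mm high, 70 g. Its foot is turned inward, 2 mm thick, leaving a 53 mm opening; the loose base lies on it. Origin: centre of its underside; z up. Gripped across its outside in any direction it carries the tart along, held only by its weight.
- cherry_tart: Firm baked tart with white icing and a red cherry, one piece with the tin's loose steel base: cylinder 60 mm across, 22 mm high, the base its lowest 3 mm; cherry up to 31 mm. 100 g. Origin: centre of the base's underside; z up. At first in cherry_ring, 2 mm above its origin, with 1.5 mm play all round; slides out upward freely, then is gripped across its sides.
- can: Small full food can, red label, loose on the worktop: 44 mm across, 40 mm high, top edge rounded, 140 g. Origin: centre of its underside. It passes through the 53 mm opening of the ring's foot and is taller than the ring, so with the ring down on the worktop round it the tart stands on the can's flat top, clear above the ring.
- plate: White round dessert plate, loose: diameter 180 mm, rim 14 mm high; the flat well in the middle is 5 mm above the worktop and 124 mm across. Origin: centre of its underside.
- wash_pan: Empty shallow steel pan, fixed: 265 mm along its own x, 162 mm along its own y, rim at 40 mm; its inner floor is 2 mm above the worktop and 237 x 135 mm. Origin: centre of its underside.
- almond_ring: A second ring like cherry_ring, on the same cooling rack, holding the almond tart, its centre about 124 mm from that of cherry_ring. To be left where it is. Origin: centre of its underside.
- almond_tart: A second tart like cherry_tart but topped with flaked almonds and no cherry, in almond_ring. To be left where it is. Origin: centre of the base's underside.
- cooling_rack: Low wire cooling rack, fixed: 190 mm along its own x, 270 mm along its own y; its top, on which both tins stand 62 mm either side of its centre along its own y, is 22 mm above the worktop. Origin: on the worktop under its centre.

How it is judged:
By the outcome, as a careful person would: the job done as asked, in the order asked, and still so for the second after the job is handed in, with the robot touching nothing.
It also fails if it takes over 67 s, if anything falls off the work surface, if the arm or the gripper's body presses on something with over 40 N, if the wrist force passes 120 N, or if a joint passes its speed limit or range.

## Robot

A 7-joint arm with a two-finger parallel gripper is mounted at the origin on a cart in front of the work surface, level with it; the furniture and walls round the work are solid. World frame = base frame: x ahead of the robot, y to its left, z up, the work surface at z = 0. Lengths are in m, angles in rad, forces in N, time in s.
With the tool pointing down it reaches from about 0.425 to 0.925 m from the base axis. Payload 6.8 kg.
Tool frame: the origin (TCP) lies on the centre line of the jaws, within the pads' length; the fingertips stand 19 mm ahead of it and the grasp point (between the pads) is the TCP; z points along the fingers, y is the line along which they close (so a half turn about z gives the same grasp; the last joint's range is limited). The gripper opens to 85 mm and grips with 20 to 120 N. Pads are 22 mm wide; open, the fingers measure 114 mm over their backs; the gripper's body (76 mm by 85 mm) begins 54 mm behind the grasp point. The pads swing forward as they close: fully open they stand 13 mm farther back than shut.
Start: joints at [1.015, 0.477, 0.022, 1.555, -0.011, 1.109, -0.083], TCP at [0.292, -0.608, 0.25] pointing down, gripper open.
Joint ranges: [-2.96, 2.96], [-0.34, 2.1], [-1.41, 1.46], [0.24, 2.44], [-1.37, 4.51], [0.17, 1.92], [-2.96, 2.96]. Speed limits (rad/s): [2.39, 2.39, 3.14, 3.14, 3.14, 3.14, 3.14].

## Interface

Orientations are given as a rotation vector (axis times angle).
In Python, from bench import r gives the robot as it stands. The module is installed in compiled form; this text tells all that it offers.
- The arm moves only by the tool arm_command, never from a script. Its argument "rows" is a list of rows, each an object of numbers: "fingers": the opening, from -1 (shut) to 1 (fully open); "x", "y", "z": the shift along the tool's x, y, z in m; "ax", "ay", "az": the turn, a rotation vector about the tool's x, y, z in degrees. In form: [{"fingers": .., "x": .., "y": .., "z": .., "ax": .., "ay": .., "az": ..}, ...]. A call has 1 to 10 rows; each row shifts and turns the commanded pose from where the row before left it, along the tool's axes as they then stand; what a row does not reach is not made up. A row lasts 1/12 s, in which the tool goes at most 41.7 mm and 7.16 degrees, less where a joint would pass 70% of its speed; a pose out of reach is approached as far as the arm can. A call is refused whole if a number of a shift passes 0.0417 or a number of a turn 7.16, either way. A call with a gripper value outside its range is refused whole. The fingers move at their own pace and stop on an object; "grip_force" is the grip in N (left out, the last holds). Time passes only in rows, so rows that do not move let the fingers close. It gives the time, the measured TCP pose, the force, the opening and the grip force at its end, in the units of the state.
- r.get_obs(): the state, without advancing time (a new reading comes with each control period).
- r.grab_frame(name): name is "scene" or "top" or "wrist"; returns a dict with "frame" (420x560x3 uint8, red, green, blue), "depth" (420x560 float32, m along the optical axis (not along the pixel's ray), 0 where there is no reading), "K" (3x3 intrinsics, pixels), "world_from_camera" (4x4, takes a point from camera to world coordinates). Camera axes: x right, y down, z forward; pixel columns grow to the right and rows downward; lengths in m; the calibration is good to about 2 mm. A picture is of the moment at which its call begins.
- r.hand_in(): hands the job in; it is judged then, once.
The state is a dict: "clock": time; "joints": joint angles; "qvel": joint speeds; "tau": joint torques, N m; "tcp_pos": TCP position; "orientation": TCP orientation; "contact_force": force on the tool from outside, world axes, zero at the start; "moment": the same for the moment, N m; "grip_width": finger opening in m; "gripper_force": force on a finger pad.
Only numpy, scipy, OpenCV 4.12 (cv2) and the standard library are available. Lean on these libraries where they do the work, as an engineer would, in place of code of your own. Each camera call takes 0.05 s, during which the arm holds its last target. There are 200 camera calls.

## Working session

There is one attempt and no reset: what is moved stays moved. The work goes in short steps, Python scripts to look and compute and a tool call to move; the robot and the scene stay as the last step left them, time stands still between calls to the robot, and variables do not carry over. Pictures are saved under pics/ and viewed, at most 10 in all, crops included, and the job is handed in when it is done.

Besides the shell and the picture viewer there is one more tool, called after "Request:" as name([rows], argument=value, ...), one row to a line, values as JSON. arm_command: Moves the arm, as the interface text tells. Its arguments: {"type":"object","properties":{"rows":{"type":"array"},"grip_force":{"type":"number"}},"required":["rows"]}

```bash
mkdir -p pics; cat > h.py <<'E'
import numpy as np, cv2
from bench import r
from scipy.spatial.transform import Rotation as R
def grab(n,save=None):
    f=r.grab_frame(n)
    if save: cv2.imwrite('pics/'+save,cv2.cvtColor(f['frame'],cv2.COLOR_RGB2BGR))
    return f
def cloud(f):
    h,w=f['depth'].shape; u,v=np.meshgrid(np.arange(w),np.arange(h))
    d=f['depth']; K=f['K']; p=np.stack([(u-K[0,2])/K[0,0]*d,(v-K[1,2])/K[1,1]*d,d],-1)
    T=np.array(f['world_from_camera']); return p@T[:3,:3].T+T[:3,3]
def ray(f,u,v,z):
    T=np.array(f['world_from_camera']); d=T[:3,:3]@np.linalg.inv(f['K'])@np.array([u,v,1.])
    return T[:3,3]+d*(z-T[2,3])/d[2]
E
python3 - <<'E'
from h import *
o=r.get_obs(); print({k:np.round(v,3) for k,v in o.items()})
print(np.round(R.from_rotvec(o['orientation']).as_matrix(),3))
a=grab('scene','s0.png'); b=grab('top','t0.png')
cv2.imwrite('pics/st0.png',cv2.resize(cv2.vconcat([cv2.imread('pics/s0.png'),cv2.imread('pics/t0.png')]),(400,600)))
print(np.round(b['world_from_camera'],3)); 
E
```

```text
{'clock': np.float64(0.0), 'joints': array([ 1.015,  0.478,  0.022,  1.556, -0.012,  1.109, -0.083]), 'qvel': array([ 0.001, -0.002, -0.001,  0.   , -0.001,  0.   , -0.001]), 'tau': array([-0.0000e+00, -5.9644e+01,  1.6080e+00, -2.8120e+01,  1.2000e-02,
        9.0000e-03, -0.0000e+00]), 'tcp_pos': array([ 0.292, -0.608,  0.249]), 'orientation': array([-3.061e+00, -6.970e-01,  1.000e-03]), 'contact_force': array([-0.512, -0.16 , -0.618]), 'moment': array([ 0.019,  0.045, -0.043]), 'gripper_force': np.float64(0.0), 'grip_width': np.float64(0.085)}
[[ 0.901  0.433 -0.001]
 [ 0.433 -0.901  0.002]
 [-0.    -0.002 -1.   ]]
[[ 0.007 -0.992  0.123  0.414]
 [-1.    -0.006  0.004  0.033]
 [-0.003 -0.123 -0.992  1.213]
 [ 0.     0.     0.     1.   ]]
```

View pics/t0.png

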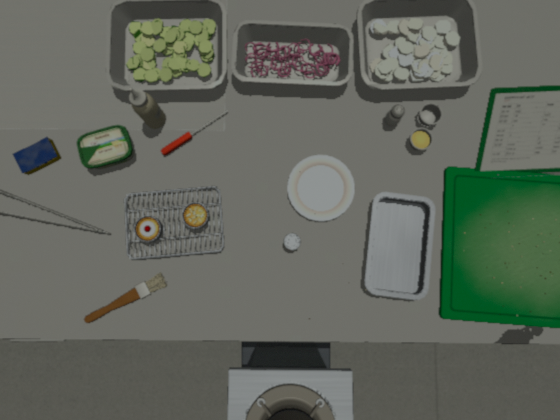

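View pics/s0.png

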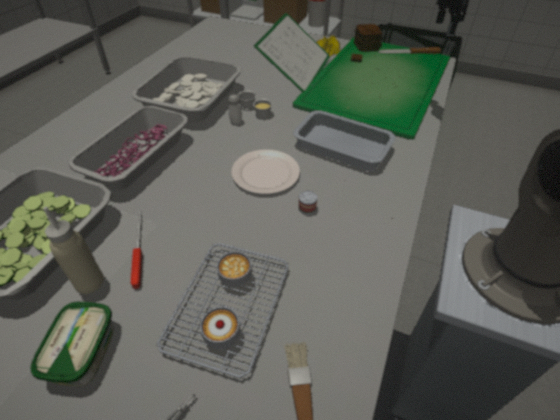

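The top view shows the cherry tart at (148,229), the almond tart at (196,216), the can at (292,242), the plate at (321,188) and the pan at (400,247). The gripper is off to the lower right. Next I measure them.

```bash
python3 - <<'E'
from h import *
f=grab('top'); P=cloud(f); im=f['frame']; hsv=cv2.cvtColor(im,cv2.COLOR_RGB2HSV)
u,v=np.meshgrid(np.arange(560),np.arange(420))
def sel(u0,v0,rad,zlo,zhi,name):
    m=((u-u0)**2+(v-v0)**2<rad**2)&(P[...,2]>zlo)&(P[...,2]<zhi)
    pts=P[m]; c,rr=cv2.minEnclosingCircle(pts[:,:2].astype(np.float32)*1000)
    print(name,len(pts),'mean',np.round(pts.mean(0),4),'circ',np.round(c,1),round(rr,1),'z',np.round(np.percentile(pts[:,2],[5,50,95]),4)); return pts
sel(148,229,20,.036,.07,'cherry'); sel(196,216,20,.036,.07,'almond')
sel(292,242,15,.03,.06,'can'); sel(321,188,40,.009,.025,'plate')
p=sel(400,247,75,.030,.05,'pan'); print(cv2.minAreaRect(p[:,:2].astype(np.float32)*1000))
for n,a,b,z in(('cherry',148,229,.05),('can',292,242,.04),('plate',321,188,.012)): print(n,np.round(ray(f,a,b,z),4))
# wire-rack zs & things tall around
m=(P[...,2]>.06)&(u>90)&(u<470)&(v>100)&(v<330); print('tall',m.sum())
E
```

```text
cherry 573 mean [0.5075 0.3677 0.0464] circ [507.2 368.2] 34.9 z [0.0393 0.0461 0.0536]
almond 530 mean [0.5426 0.2471 0.046 ] circ [542.8 247. ] 34.2 z [0.0395 0.046  0.0521]
can 231 mean [ 0.477  -0.0022  0.0398] circ [477.2  -2.1] 21.8 z [0.0355 0.0399 0.0439]
plate 1720 mean [ 0.6224 -0.0793  0.0133] circ [623.1 -73.9] 94.6 z [0.0093 0.0131 0.0178]
pan 1766 mean [ 0.4688 -0.2837  0.0411] circ [ 465.8 -312.5] 161.6 z [0.0355 0.0414 0.0455]
((463.4981384277344, -332.249267578125), (270.67376708984375, 265.3540344238281), 82.84300231933594)
cherry [0.5045 0.364  0.05  ]
can [ 0.4744 -0.0041  0.04  ]
plate [ 0.62   -0.0819  0.012 ]
tall 971
```

Request:
arm_command([
  {"az":6.4},
  {"az":6.4},
  {"az":6.4},
  {"az":6.4},
  {"x":0.03,"y":-0.028},
  {"x":0.03,"y":-0.028},
  {"x":0.03,"y":-0.028},
  {"x":0.03,"y":-0.028},
  {"x":0.03,"y":-0.028},
  {"x":0.03,"y":-0.028},
], grip_force=40)

```text
validation failed for argument at $.ro...
```

Request:
arm_command([
  {"y":-0.041},
  {"y":-0.041},
  {"y":-0.041},
  {"y":-0.041},
  {"y":-0.041},
  {"y":-0.041},
  {"y":-0.041},
  {"y":-0.041},
  {"y":-0.041},
  {"y":-0.041},
])

```text
validation failed for argument at $.ro...
```

Request:
arm_command([
  {"y":-0.04},
  {"y":-0.04},
  {"y":-0.04},
  {"y":-0.04},
  {"y":-0.04},
  {"y":-0.04},
  {"y":-0.04},
  {"y":-0.04},
  {},
  {},
])

```text
validation failed for argument at $.ro...
```

Request:
arm_command([
  {"fingers":1,"x":0,"y":0,"z":0,"ax":0,"ay":0,"az":6.4},
  {"fingers":1,"x":0,"y":0,"z":0,"ax":0,"ay":0,"az":6.4},
  {"fingers":1,"x":0,"y":0,"z":0,"ax":0,"ay":0,"az":6.4},
  {"fingers":1,"x":0,"y":0,"z":0,"ax":0,"ay":0,"az":6.4},
  {"fingers":1,"x":0.03,"y":-0.028,"z":0,"ax":0,"ay":0,"az":0},
  {"fingers":1,"x":0.03,"y":-0.028,"z":0,"ax":0,"ay":0,"az":0},
  {"fingers":1,"x":0.03,"y":-0.028,"z":0,"ax":0,"ay":0,"az":0},
  {"fingers":1,"x":0.03,"y":-0.028,"z":0,"ax":0,"ay":0,"az":0},
  {"fingers":1,"x":0.03,"y":-0.028,"z":0,"ax":0,"ay":0,"az":0},
  {"fingers":1,"x":0.03,"y":-0.028,"z":0,"ax":0,"ay":0,"az":0},
], grip_force=40)

```text
clock: 0.98
tcp_pos: [0.4731, -0.4386, 0.2501]
orientation: [-3.141, -0.001, 0.0]
contact_force: [-0.1, -0.2, -0.1]
grip_width: 0.0854
gripper_force: 0.0
```

Request:
arm_command([
  {"fingers":1,"x":0.003,"y":-0.04,"z":0,"ax":0,"ay":0,"az":0},
  {"fingers":1,"x":0.003,"y":-0.04,"z":0,"ax":0,"ay":0,"az":0},
  {"fingers":1,"x":0.003,"y":-0.04,"z":0,"ax":0,"ay":0,"az":0},
  {"fingers":1,"x":0.003,"y":-0.04,"z":0,"ax":0,"ay":0,"az":0},
  {"fingers":1,"x":0.003,"y":-0.04,"z":0,"ax":0,"ay":0,"az":0},
  {"fingers":1,"x":0.003,"y":-0.04,"z":0,"ax":0,"ay":0,"az":0},
  {"fingers":1,"x":0.003,"y":-0.04,"z":0,"ax":0,"ay":0,"az":0},
  {"fingers":1,"x":0.003,"y":-0.04,"z":0,"ax":0,"ay":0,"az":0},
  {"fingers":1,"x":0.003,"y":-0.04,"z":0,"ax":0,"ay":0,"az":0},
  {"fingers":1,"x":0.003,"y":-0.04,"z":0,"ax":0,"ay":0,"az":0},
])

```text
clock: 1.82
tcp_pos: [0.5013, -0.0384, 0.2503]
orientation: [3.141, 0.001, 0.0]
contact_force: [0.6, -0.5, 0.0]
grip_width: 0.0855
gripper_force: 0.0
```

Request:
arm_command([
  {"fingers":1,"x":0,"y":-0.04,"z":0.005,"ax":0,"ay":0,"az":0},
  {"fingers":1,"x":0,"y":-0.04,"z":0.005,"ax":0,"ay":0,"az":0},
  {"fingers":1,"x":0,"y":-0.04,"z":0.005,"ax":0,"ay":0,"az":0},
  {"fingers":1,"x":0,"y":-0.04,"z":0.005,"ax":0,"ay":0,"az":0},
  {"fingers":1,"x":0,"y":-0.04,"z":0.005,"ax":0,"ay":0,"az":0},
  {"fingers":1,"x":0,"y":-0.04,"z":0.005,"ax":0,"ay":0,"az":0},
  {"fingers":1,"x":0,"y":-0.04,"z":0.005,"ax":0,"ay":0,"az":0},
  {"fingers":1,"x":0,"y":-0.04,"z":0.005,"ax":0,"ay":0,"az":0},
  {"fingers":1,"x":0,"y":-0.04,"z":0.005,"ax":0,"ay":0,"az":0},
  {"fingers":1,"x":0,"y":-0.04,"z":0.005,"ax":0,"ay":0,"az":0},
])

```text
clock: 2.65
tcp_pos: [0.5009, 0.3615, 0.1998]
orientation: [3.141, 0.001, -0.0]
contact_force: [1.5, 0.6, -0.6]
grip_width: 0.0852
gripper_force: 0.0
```

Request:
arm_command([
  {"fingers":1,"x":0,"y":0,"z":0.02,"ax":0,"ay":0,"az":0},
  {"fingers":1,"x":0,"y":0,"z":0.02,"ax":0,"ay":0,"az":0},
  {"fingers":1,"x":0,"y":0,"z":0,"ax":0,"ay":0,"az":0},
])

```text
clock: 2.9
tcp_pos: [0.4989, 0.3588, 0.1561]
orientation: [3.137, 0.004, -0.009]
contact_force: [-1.1, 0.3, -0.2]
grip_width: 0.0849
gripper_force: 0.0
```

```bash
python3 - <<'E'
from h import *
f=grab('wrist','w1.png'); P=cloud(f); o=r.get_obs(); print(o['tcp_pos'],o['clock'])
hsv=cv2.cvtColor(f['frame'],cv2.COLOR_RGB2HSV)
d=np.hypot(P[...,0]-.507,P[...,1]-.367)
m=(d<.05)&(P[...,2]>.038)&(P[...,2]<.075); p=P[m]; print(m.sum(),p.mean(0),cv2.minEnclosingCircle(p[:,:2].astype(np.float32)*1000),np.percentile(p[:,2],[5,50,95]))
E
```

```text
[0.49995396 0.35861556 0.15799307] 2.95
6302 [0.50686606 0.37020506 0.04564372] ((506.67645263671875, 369.7716979980469), 34.46860122680664) [0.0418454  0.04513906 0.0510381 ]
```

View pics/w1.png

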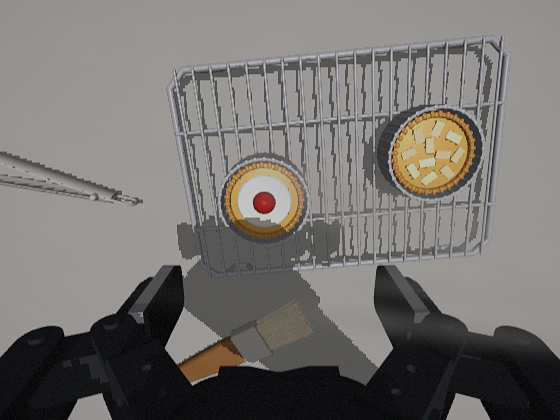

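The wrist view shows the cherry tart at (264,202), the almond tart at (430,152) and the fingers open at the bottom. The ring centre is about (0.507, 0.369), and both sources agree to 2 mm, so I descend.

Request:
arm_command([
  {"fingers":1,"x":0.007,"y":-0.01,"z":0.01,"ax":0,"ay":0,"az":0},
  {"fingers":1,"x":0,"y":0,"z":0.03,"ax":0,"ay":0,"az":0},
  {"fingers":1,"x":0,"y":0,"z":0.03,"ax":0,"ay":0,"az":0},
  {"fingers":1,"x":0,"y":0,"z":0.016,"ax":0,"ay":0,"az":0},
  {"fingers":1,"x":0,"y":0,"z":0.008,"ax":0,"ay":0,"az":0},
  {"fingers":1,"x":0,"y":0,"z":0,"ax":0,"ay":0,"az":0},
  {"fingers":1,"x":0,"y":0,"z":0,"ax":0,"ay":0,"az":0},
])

```text
clock: 3.53
tcp_pos: [0.5092, 0.3699, 0.0676]
orientation: [-3.141, -0.0, -0.002]
contact_force: [0.2, 0.3, 1.1]
grip_width: 0.0854
gripper_force: 0.0
```

Request:
arm_command([
  {"fingers":1,"x":-0.002,"y":0.001,"z":0.01,"ax":0,"ay":0,"az":0},
  {"fingers":1,"x":0,"y":0,"z":0.01,"ax":0,"ay":0,"az":0},
  {"fingers":1,"x":0,"y":0,"z":0.0,"ax":0,"ay":0,"az":0},
  {"fingers":1,"x":0,"y":0,"z":0.0,"ax":0,"ay":0,"az":0},
])

```text
clock: 3.87
tcp_pos: [0.506, 0.3684, 0.0459]
orientation: [3.141, 0.002, -0.001]
contact_force: [0.2, 1.2, 0.9]
grip_width: 0.0852
gripper_force: 0.0
```

Request:
arm_command([
  {"fingers":-1,"x":0,"y":0,"z":0,"ax":0,"ay":0,"az":0},
  {"fingers":-1,"x":0,"y":0,"z":0,"ax":0,"ay":0,"az":0},
  {"fingers":-1,"x":0,"y":0,"z":0.0,"ax":0,"ay":0,"az":0},
  {"fingers":-1,"x":0,"y":0,"z":0.0,"ax":0,"ay":0,"az":0},
  {"fingers":-1,"x":0,"y":0,"z":0.0,"ax":0,"ay":0,"az":0},
  {"fingers":-1,"x":0,"y":0,"z":0.0,"ax":0,"ay":0,"az":0},
])

```text
clock: 4.37
tcp_pos: [0.5066, 0.3691, 0.047]
orientation: [-3.141, -0.002, -0.001]
contact_force: [-1.7, -1.5, 5.5]
grip_width: 0.0658
gripper_force: 45.7
```

Request:
arm_command([
  {"fingers":-1,"x":0,"y":0,"z":-0.015,"ax":0,"ay":0,"az":0},
  {"fingers":-1,"x":0,"y":0,"z":-0.03,"ax":0,"ay":0,"az":0},
  {"fingers":-1,"x":0,"y":0,"z":-0.035,"ax":0,"ay":0,"az":0},
  {"fingers":-1,"x":0,"y":0,"z":-0.03,"ax":0,"ay":0,"az":0},
  {"fingers":-1,"x":-0.005,"y":0.015,"z":0,"ax":0,"ay":0,"az":0},
  {"fingers":-1,"x":-0.005,"y":0.03,"z":0,"ax":0,"ay":0,"az":0},
  {"fingers":-1,"x":-0.005,"y":0.035,"z":0,"ax":0,"ay":0,"az":0},
  {"fingers":-1,"x":-0.005,"y":0.035,"z":0,"ax":0,"ay":0,"az":0},
  {"fingers":-1,"x":-0.005,"y":0.035,"z":0,"ax":0,"ay":0,"az":0},
  {"fingers":-1,"x":-0.005,"y":0.035,"z":0,"ax":0,"ay":0,"az":0},
])

```text
clock: 5.2
tcp_pos: [0.4756, 0.1818, 0.1558]
orientation: [3.141, 0.002, -0.001]
contact_force: [1.8, -0.4, -0.9]
grip_width: 0.0654
gripper_force: 46.1
```

Request:
arm_command([
  {"fingers":-1,"x":-0.005,"y":0.035,"z":0,"ax":0,"ay":0,"az":0},
  {"fingers":-1,"x":-0.005,"y":0.03,"z":0,"ax":0,"ay":0,"az":0},
  {"fingers":-1,"x":-0.005,"y":0.015,"z":0,"ax":0,"ay":0,"az":0},
  {"fingers":-1,"x":0,"y":0,"z":0,"ax":0,"ay":0,"az":0},
  {"fingers":-1,"x":0,"y":0,"z":0,"ax":0,"ay":0,"az":0},
])

```text
clock: 5.62
tcp_pos: [0.4612, 0.1027, 0.1561]
orientation: [3.141, -0.002, -0.001]
contact_force: [-0.2, 0.9, -2.0]
grip_width: 0.066
gripper_force: 46.2
```

```bash
python3 - <<'E'
from h import *
f=grab('wrist','w2.png'); P=cloud(f); o=r.get_obs(); print(o['tcp_pos'],o['clock'],o['grip_width'])
d=np.hypot(P[...,0]-.477,P[...,1]+.003)
for lo,hi in((.035,.05),(.0375,.043)):
    m=(d<.035)&(P[...,2]>lo)&(P[...,2]<hi); p=P[m]; print(m.sum(),p.mean(0),cv2.minEnclosingCircle(p[:,:2].astype(np.float32)*1000),np.percentile(p[:,2],[5,50,95]))
E
```

```text
[0.46157137 0.10397628 0.1562395 ] 5.6667 0.06578049860630154
2612 [ 4.78016171e-01 -1.38238164e-05  3.87201982e-02] ((477.3887939453125, -0.4373445510864258), 22.133045196533203) [0.0374774  0.03873439 0.04006258]
2469 [ 4.77861047e-01 -1.25828508e-04  3.88193901e-02] ((477.4967956542969, -0.43932193517684937), 22.110057830810547) [0.03774466 0.03877491 0.04009892]
```

View pics/w2.png

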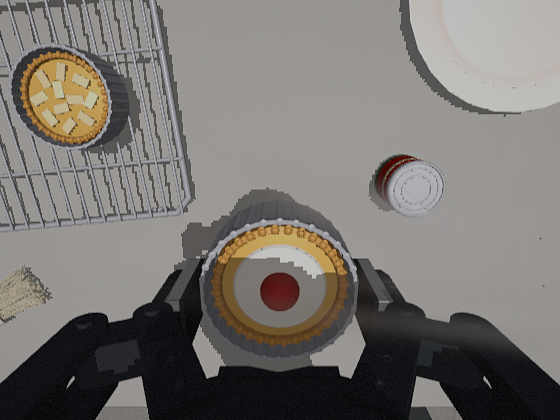

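The wrist view shows the tin held level, centred at about (280,290), and the can at (415,187), which is (0.4775, -0.0005). I measure the held ring with the same camera.

```bash
python3 - <<'E'
from h import *
f=grab('wrist'); P=cloud(f); o=r.get_obs(); t=o['tcp_pos']; print(t)
d=np.hypot(P[...,0]-t[0],P[...,1]-t[1])
hsv=cv2.cvtColor(f['frame'],cv2.COLOR_RGB2HSV)
m=(d<.06)&(P[...,2]<t[2]+.025); q=P[m&(d<.03)]; print(np.percentile(q[:,2],[5,50,95]))
u,v=np.meshgrid(np.arange(560),np.arange(420))
# icing circle/cherry
c=(hsv[...,0]<8)&(hsv[...,1]>150)&(d<.03)&(hsv[...,2]>60); print('cherry',c.sum(),P[c].mean(0))
for z0 in(.002,.0035):
  mm=(d<.045)&(abs(P[...,2]-(t[2]+z0))<.004)&(u>203)&(u<355)&(v>210); p=P[mm]; print(mm.sum(),cv2.minEnclosingCircle(p[:,:2].astype(np.float32)*1000),p[:,:2].min(0),p[:,:2].max(0))
E
```

```text
[0.46175902 0.10470366 0.15630647]
[-0.00041427  0.15401065  0.16050253]
cherry 969 [0.46510088 0.10450924 0.16113806]
9713 ((461.6126708984375, 104.61055755615234), 34.60371398925781) [0.42712868 0.07231311] [0.49609496 0.13679558]
4527 ((461.6126708984375, 104.61055755615234), 34.60371398925781) [0.42712868 0.07231311] [0.4960815  0.13679558]
```

Request:
arm_command([
  {"fingers":-1,"x":0.004,"y":0.02,"z":0,"ax":0,"ay":0,"az":0},
  {"fingers":-1,"x":0.004,"y":0.03,"z":0.01,"ax":0,"ay":0,"az":0},
  {"fingers":-1,"x":0.004,"y":0.03,"z":0.02,"ax":0,"ay":0,"az":0},
  {"fingers":-1,"x":0.004,"y":0.02,"z":0.02,"ax":0,"ay":0,"az":0},
  {"fingers":-1,"x":0,"y":0.005,"z":0.02,"ax":0,"ay":0,"az":0},
  {"fingers":-1,"x":0,"y":0,"z":0.01,"ax":0,"ay":0,"az":0},
  {"fingers":-1,"x":0,"y":0,"z":0,"ax":0,"ay":0,"az":0},
  {"fingers":-1,"x":0,"y":0,"z":0,"ax":0,"ay":0,"az":0},
  {"fingers":-1,"x":0,"y":0,"z":0,"ax":0,"ay":0,"az":0},
])

```text
clock: 6.47
tcp_pos: [0.4785, 0.0005, 0.0771]
orientation: [-3.141, -0.006, -0.002]
contact_force: [0.5, -0.5, -1.6]
grip_width: 0.0658
gripper_force: 46.1
```

Request:
arm_command([
  {"fingers":-1,"x":-0.001,"y":0.001,"z":0.006,"ax":0,"ay":0,"az":0},
  {"fingers":-1,"x":0,"y":0,"z":0.007,"ax":0,"ay":0,"az":0},
  {"fingers":-1,"x":0,"y":0,"z":0.007,"ax":0,"ay":0,"az":0},
  {"fingers":-1,"x":0,"y":0,"z":0.005,"ax":0,"ay":0,"az":0},
  {"fingers":-1,"x":0,"y":0,"z":0,"ax":0,"ay":0,"az":0},
  {"fingers":-1,"x":0,"y":0,"z":0,"ax":0,"ay":0,"az":0},
])

```text
clock: 6.97
tcp_pos: [0.4765, -0.0022, 0.0509]
orientation: [3.142, 0.002, -0.001]
contact_force: [-0.2, 0.7, -0.6]
grip_width: 0.0662
gripper_force: 46.2
```

```bash
python3 - <<'E'
from h import *
grab('wrist','w3.png'); grab('scene','s3.png'); o=r.get_obs(); print(o['tcp_pos'],o['contact_force'])
a=cv2.imread('pics/s3.png')[130:270,230:400]
b=cv2.imread('pics/w3.png')
cv2.imwrite('pics/c3.png',cv2.hconcat([cv2.resize(a,(400,329)),cv2.resize(b,(400,329))]))
E
```

```text
[ 0.47685815 -0.00228646  0.05137983] [-0.38197717  0.28054562 -0.40732078]
```

View pics/c3.png

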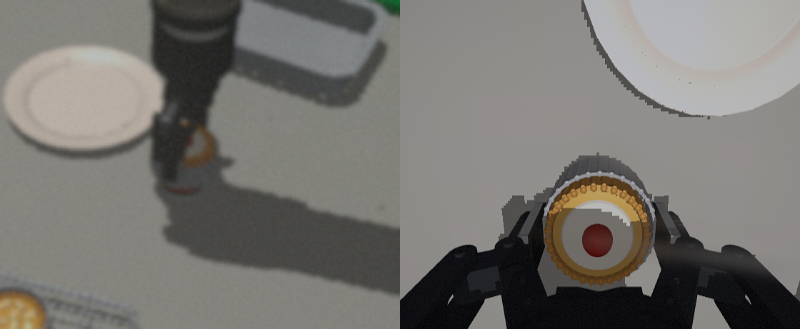

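The tin is over the can and the tart is already proud of the ring in both views, with little force. I keep lowering.

Request:
arm_command([
  {"fingers":-1,"x":0,"y":-0.001,"z":0.007,"ax":0,"ay":0,"az":0},
  {"fingers":-1,"x":0,"y":0,"z":0.007,"ax":0,"ay":0,"az":0},
  {"fingers":-1,"x":0,"y":0,"z":0.006,"ax":0,"ay":0,"az":0},
  {"fingers":-1,"x":0,"y":0,"z":0.003,"ax":0,"ay":0,"az":0},
  {"fingers":-1,"x":0,"y":0,"z":0,"ax":0,"ay":0,"az":0},
  {"fingers":-1,"x":0,"y":0,"z":0,"ax":0,"ay":0,"az":0},
])

```text
clock: 7.57
tcp_pos: [0.4764, -0.0013, 0.0279]
orientation: [3.142, 0.002, -0.001]
contact_force: [-0.4, 0.5, -1.3]
grip_width: 0.0659
gripper_force: 46.3
```

Request:
arm_command([
  {"fingers":-1,"x":0,"y":0,"z":0.0015,"ax":0,"ay":0,"az":0},
  {"fingers":-1,"x":0,"y":0,"z":0.001,"ax":0,"ay":0,"az":0},
  {"fingers":-1,"x":0,"y":0,"z":0,"ax":0,"ay":0,"az":0},
  {"fingers":-1,"x":0,"y":0,"z":0,"ax":0,"ay":0,"az":0},
])

```text
clock: 7.9
tcp_pos: [0.4768, -0.0013, 0.0259]
orientation: [-3.142, -0.001, -0.0]
contact_force: [-0.4, -0.0, -0.5]
grip_width: 0.0658
gripper_force: 46.3
```

Request:
arm_command([
  {"fingers":-1,"x":0,"y":0,"z":0.001,"ax":0,"ay":0,"az":0},
  {"fingers":-1,"x":0,"y":0,"z":0,"ax":0,"ay":0,"az":0},
  {"fingers":-1,"x":0,"y":0,"z":0,"ax":0,"ay":0,"az":0},
])

```text
clock: 8.15
tcp_pos: [0.4769, -0.0013, 0.025]
orientation: [-3.142, -0.001, -0.001]
contact_force: [-0.2, -1.0, 0.4]
grip_width: 0.0658
gripper_force: 46.4
```

Request:
arm_command([
  {"fingers":1,"x":0,"y":0,"z":0,"ax":0,"ay":0,"az":0},
  {"fingers":1,"x":0,"y":0,"z":0,"ax":0,"ay":0,"az":0},
  {"fingers":1,"x":0,"y":0,"z":0,"ax":0,"ay":0,"az":0},
  {"fingers":1,"x":0,"y":0,"z":0,"ax":0,"ay":0,"az":0},
  {"fingers":1,"x":0,"y":0,"z":-0.01,"ax":0,"ay":0,"az":0},
  {"fingers":1,"x":0,"y":0,"z":-0.025,"ax":0,"ay":0,"az":0},
  {"fingers":1,"x":-0.01,"y":0,"z":-0.03,"ax":0,"ay":0,"az":0},
  {"fingers":1,"x":-0.01,"y":0,"z":-0.03,"ax":0,"ay":0,"az":0},
  {"fingers":1,"x":0,"y":0,"z":0,"ax":0,"ay":0,"az":0},
  {"fingers":1,"x":0,"y":0,"z":0,"ax":0,"ay":0,"az":0},
])

```text
clock: 8.98
tcp_pos: [0.4576, -0.0013, 0.122]
orientation: [3.142, 0.001, 0.007]
contact_force: [-0.6, 0.0, -0.7]
grip_width: 0.0856
gripper_force: 0.0
```

```bash
python3 - <<'E'
from h import *
f=grab('wrist','w4.png'); P=cloud(f); o=r.get_obs(); print(o['tcp_pos'],o['contact_force'],o['clock'])
d=np.hypot(P[...,0]-.477,P[...,1]+.001)
for lo,hi in((.052,.066),(.058,.066),(.018,.034)):
    m=(d<.045)&(P[...,2]>lo)&(P[...,2]<hi); p=P[m]; print(m.sum(),p.mean(0),cv2.minEnclosingCircle(p[:,:2].astype(np.float32)*1000),np.percentile(p[:,2],[5,50,95]))
hsv=cv2.cvtColor(f['frame'],cv2.COLOR_RGB2HSV)
c=(hsv[...,0]<8)&(hsv[...,1]>150)&(d<.03)&(hsv[...,2]>60); print('cherry',c.sum(),P[c].mean(0),P[c][:,2].max())
# plate well/rim
d=np.hypot(P[...,0]-.62,P[...,1]+.08); m=(d<.1)&(P[...,2]>.0095)&(P[...,2]<.02); p=P[m]
A=np.c_[2*p[:,:2],np.ones(len(p))]; print('plate',len(p),p.min(0),p.max(0))
E
```

```text
[ 0.45701958 -0.0013954   0.12080814] [-0.34806367  0.17710241 -0.0435742 ] 9.0333
7041 [ 4.78995861e-01 -3.43386996e-04  6.06057629e-02] ((477.4055480957031, -0.39725950360298157), 29.939815521240234) [0.05842359 0.06083427 0.06244152]
6866 [ 4.78630233e-01 -3.19325459e-04  6.07211926e-02] ((477.39178466796875, -0.3873307704925537), 29.931886672973633) [0.05863369 0.06087487 0.062455  ]
581 [ 4.99856737e-01 -3.46489476e-04  2.68867900e-02] ((477.2064208984375, -0.3493385314941406), 34.24754333496094) [0.0204639  0.02765946 0.02891406]
cherry 401 [4.77508642e-01 4.74756788e-04 6.90910976e-02] 0.0718573014936551
plate 9940 [ 0.53356146 -0.16245178  0.00950032] [0.59837482 0.00813276 0.01700325]
```

View pics/w4.png

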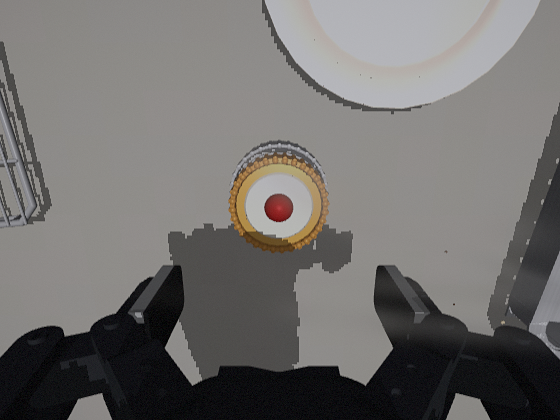

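The tart stands on the can, top at z = 0.062, centred at (0.4775, -0.0004) with a 30 mm radius. The ring is flat on the worktop with its rim at 0.028. Now I grip the tart.

Request:
arm_command([
  {"fingers":1,"x":0.012,"y":-0.001,"z":0,"ax":0,"ay":0,"az":0},
  {"fingers":1,"x":0.0085,"y":0,"z":0.012,"ax":0,"ay":0,"az":0},
  {"fingers":1,"x":0,"y":0,"z":0.02,"ax":0,"ay":0,"az":0},
  {"fingers":1,"x":0,"y":0,"z":0.018,"ax":0,"ay":0,"az":0},
  {"fingers":1,"x":0,"y":0,"z":0.008,"ax":0,"ay":0,"az":0},
  {"fingers":1,"x":0,"y":0,"z":0,"ax":0,"ay":0,"az":0},
  {"fingers":1,"x":0,"y":0,"z":0,"ax":0,"ay":0,"az":0},
], grip_force=25)

```text
clock: 9.62
tcp_pos: [0.4767, -0.0002, 0.0613]
orientation: [3.141, 0.002, -0.003]
contact_force: [-0.1, -0.0, 0.9]
grip_width: 0.0853
gripper_force: 0.0
```

Request:
arm_command([
  {"fingers":-1,"x":0,"y":0,"z":0,"ax":0,"ay":0,"az":0},
  {"fingers":-1,"x":0,"y":0,"z":0,"ax":0,"ay":0,"az":0},
  {"fingers":-1,"x":0,"y":0,"z":0,"ax":0,"ay":0,"az":0},
  {"fingers":-1,"x":0,"y":0,"z":0,"ax":0,"ay":0,"az":0},
  {"fingers":-1,"x":0,"y":0,"z":0,"ax":0,"ay":0,"az":0},
  {"fingers":-1,"x":0,"y":0,"z":0,"ax":0,"ay":0,"az":0},
  {"fingers":-1,"x":0,"y":0,"z":0,"ax":0,"ay":0,"az":0},
])

```text
clock: 10.2
tcp_pos: [0.4779, -0.0003, 0.0628]
orientation: [3.141, 0.001, 0.003]
contact_force: [-0.8, -0.3, 6.7]
grip_width: 0.0587
gripper_force: 26.5
```

Request:
arm_command([
  {"fingers":-1,"x":0,"y":0,"z":-0.01,"ax":0,"ay":0,"az":0},
  {"fingers":-1,"x":0,"y":0,"z":-0.02,"ax":0,"ay":0,"az":0},
  {"fingers":-1,"x":0,"y":0,"z":-0.02,"ax":0,"ay":0,"az":0},
  {"fingers":-1,"x":0,"y":0,"z":-0.01,"ax":0,"ay":0,"az":0},
  {"fingers":-1,"x":0,"y":0,"z":0,"ax":0,"ay":0,"az":0},
  {"fingers":-1,"x":0,"y":0,"z":0,"ax":0,"ay":0,"az":0},
])

```text
clock: 10.7
tcp_pos: [0.4774, -0.0004, 0.1222]
orientation: [3.142, 0.001, 0.002]
contact_force: [-0.2, -0.2, -2.1]
grip_width: 0.0588
gripper_force: 27.8
```

```bash
python3 - <<'E'
from h import *
f=grab('wrist','w5.png'); P=cloud(f); o=r.get_obs(); t=o['tcp_pos'];print(t,o['contact_force'],o['grip_width'])
im=f['frame']; hsv=cv2.cvtColor(im,cv2.COLOR_RGB2HSV)
# plate outline: points of rim (z .011-.017) ; circle fit on outermost radii
d=np.hypot(P[...,0]-.621,P[...,1]+.08)
m=((d<.105)&(P[...,2]>.009)&(P[...,2]<.02)).astype(np.uint8); p=P[m>0]
a=np.arctan2(p[:,1]+.08,p[:,0]-.621); rr=np.hypot(p[:,1]+.08,p[:,0]-.621)
e=[]
for k in range(36):
    s=np.abs((a-(-np.pi+k*np.pi/18)+np.pi)%(2*np.pi)-np.pi)<.08
    if s.sum()>20: i=np.where(s)[0]; e.append(p[i[np.argsort(rr[i])[int(.98*len(i))]]])
e=np.array(e); s=np.linalg.lstsq(np.c_[2*e[:,:2],np.ones(len(e))],(e[:,:2]**2).sum(1),rcond=None)[0]
print('plate wrist',len(e),s[:2],np.sqrt(s[2]+s[0]**2+s[1]**2))
# top view ellipse of plate
g=grab('top'); h=cv2.cvtColor(g['frame'],cv2.COLOR_RGB2HSV); m=((h[...,2]>150)).astype(np.uint8); m[:, :270]=0;m[:,370:]=0;m[:140]=0;m[:225]=m[:225]; m[226:]=0
c=max(cv2.findContours(m,0,1)[0],key=cv2.contourArea); E=cv2.fitEllipse(cv2.convexHull(c)); print(E,ray(g,*E[0],.013))
E
```

```text
[ 4.76771293e-01 -3.92311199e-04  1.21470968e-01] [-1.40734742 -0.32079109 -2.38691562] 0.05890950674134051
plate wrist 19 [ 0.62270453 -0.07720754] 0.08900054717017511
((320.25732421875, 187.74432373046875), (43.968509674072266, 45.50341796875), 110.67476654052734) [ 0.62048164 -0.07978793  0.013     ]
```

View pics/w5.png

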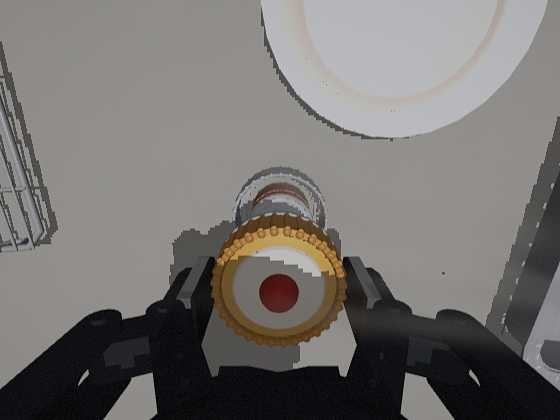

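The tart is held level at (280,290), with the can and ring left standing behind it. The plate centre is about (0.622, -0.078). I carry it there.

Request:
arm_command([
  {"fingers":-1,"x":0.014,"y":0.0075,"z":0,"ax":0,"ay":0,"az":0},
  {"fingers":-1,"x":0.028,"y":0.015,"z":0,"ax":0,"ay":0,"az":0},
  {"fingers":-1,"x":0.03,"y":0.016,"z":0,"ax":0,"ay":0,"az":0},
  {"fingers":-1,"x":0.03,"y":0.016,"z":0,"ax":0,"ay":0,"az":0},
  {"fingers":-1,"x":0.028,"y":0.015,"z":0.01,"ax":0,"ay":0,"az":0},
  {"fingers":-1,"x":0.0145,"y":0.008,"z":0.02,"ax":0,"ay":0,"az":0},
  {"fingers":-1,"x":0,"y":0,"z":0.025,"ax":0,"ay":0,"az":0},
  {"fingers":-1,"x":0,"y":0,"z":0.015,"ax":0,"ay":0,"az":0},
  {"fingers":-1,"x":0,"y":0,"z":0.01,"ax":0,"ay":0,"az":0},
  {"fingers":-1,"x":0,"y":0,"z":0,"ax":0,"ay":0,"az":0},
])

```text
clock: 11.63
tcp_pos: [0.6192, -0.0773, 0.0382]
orientation: [-3.141, -0.002, 0.01]
contact_force: [0.3, -0.2, -1.0]
grip_width: 0.0589
gripper_force: 27.8
```

Request:
arm_command([
  {"fingers":-1,"x":0,"y":0,"z":0.006,"ax":0,"ay":0,"az":0},
  {"fingers":-1,"x":0,"y":0,"z":0.003,"ax":0,"ay":0,"az":0},
  {"fingers":-1,"x":0,"y":0,"z":0.002,"ax":0,"ay":0,"az":0},
  {"fingers":-1,"x":0,"y":0,"z":0.0,"ax":0,"ay":0,"az":0},
  {"fingers":-1,"x":0,"y":0,"z":0,"ax":0,"ay":0,"az":0},
  {"fingers":-1,"x":0,"y":0,"z":0,"ax":0,"ay":0,"az":0},
])

```text
clock: 12.13
tcp_pos: [0.6222, -0.0777, 0.0315]
orientation: [3.141, 0.001, 0.002]
contact_force: [-0.0, 0.4, -0.1]
grip_width: 0.0591
gripper_force: 27.8
```

Now down by small steps until contact.

Request:
arm_command([
  {"fingers":-1,"x":0,"y":0,"z":0.0015,"ax":0,"ay":0,"az":0},
  {"fingers":-1,"x":0,"y":0,"z":0.0015,"ax":0,"ay":0,"az":0},
  {"fingers":-1,"x":0,"y":0,"z":0,"ax":0,"ay":0,"az":0},
  {"fingers":-1,"x":0,"y":0,"z":0,"ax":0,"ay":0,"az":0},
])

```text
clock: 12.47
tcp_pos: [0.622, -0.0777, 0.0279]
orientation: [3.142, 0.002, 0.001]
contact_force: [0.8, 0.5, -0.7]
grip_width: 0.0592
gripper_force: 28.0
```

Request:
arm_command([
  {"fingers":-1,"x":0,"y":0,"z":0.001,"ax":0,"ay":0,"az":0},
  {"fingers":-1,"x":0,"y":0,"z":0,"ax":0,"ay":0,"az":0},
  {"fingers":-1,"x":0,"y":0,"z":0,"ax":0,"ay":0,"az":0},
])

```text
clock: 12.72
tcp_pos: [0.622, -0.0777, 0.0279]
orientation: [3.141, 0.001, 0.001]
contact_force: [-2.5, -0.2, 8.7]
grip_width: 0.059
gripper_force: 28.8
```

Request:
arm_command([
  {"fingers":1,"x":0,"y":0,"z":-0.0005,"ax":0,"ay":0,"az":0},
  {"fingers":1,"x":0,"y":0,"z":0,"ax":0,"ay":0,"az":0},
  {"fingers":1,"x":0,"y":0,"z":0,"ax":0,"ay":0,"az":0},
  {"fingers":1,"x":0,"y":0,"z":0,"ax":0,"ay":0,"az":0},
  {"fingers":1,"x":0,"y":0,"z":-0.01,"ax":0,"ay":0,"az":0},
  {"fingers":1,"x":0,"y":0,"z":-0.03,"ax":0,"ay":0,"az":0},
  {"fingers":1,"x":0,"y":0,"z":-0.035,"ax":0,"ay":0,"az":0},
  {"fingers":1,"x":-0.02,"y":-0.01,"z":-0.03,"ax":0,"ay":0,"az":0},
  {"fingers":1,"x":-0.034,"y":-0.018,"z":0,"ax":0,"ay":0,"az":0},
  {"fingers":1,"x":-0.034,"y":-0.018,"z":0,"ax":0,"ay":0,"az":0},
])

```text
clock: 13.55
tcp_pos: [0.535, -0.0317, 0.1351]
orientation: [3.142, -0.001, 0.009]
contact_force: [-0.0, 0.9, 0.7]
grip_width: 0.0852
gripper_force: 0.0
```

Request:
arm_command([
  {"fingers":1,"x":-0.034,"y":-0.018,"z":0,"ax":0,"ay":0,"az":0},
  {"fingers":1,"x":-0.03,"y":-0.0135,"z":0,"ax":0,"ay":0,"az":0},
  {"fingers":1,"x":0,"y":0,"z":0,"ax":0,"ay":0,"az":0},
  {"fingers":1,"x":0,"y":0,"z":0,"ax":0,"ay":0,"az":0},
])

```text
clock: 13.88
tcp_pos: [0.4685, 0.0004, 0.1331]
orientation: [3.141, 0.005, 0.0]
contact_force: [0.3, -0.5, 0.6]
grip_width: 0.085
gripper_force: 0.0
```

```bash
python3 - <<'E'
from h import *
f=grab('wrist','w6.png'); P=cloud(f); o=r.get_obs(); print(o['tcp_pos'],o['clock'])
def C(m,n):
    p=P[m]; print(n,m.sum(),np.round(cv2.minEnclosingCircle(p[:,:2].astype(np.float32)*1000)[0],1),cv2.minEnclosingCircle(p[:,:2].astype(np.float32)*1000)[1],np.percentile(p[:,2],[5,50,95]))
d=np.hypot(P[...,0]-.477,P[...,1]+.001)
C((d<.045)&(P[...,2]>.018)&(P[...,2]<.033),'ring'); C((d<.045)&(P[...,2]>.034)&(P[...,2]<.045),'can')
d=np.hypot(P[...,0]-.622,P[...,1]+.078); C((d<.05)&(P[...,2]>.02)&(P[...,2]<.031),'tart')
g=grab('top','t6.png'); P=cloud(g); u,v=np.meshgrid(np.arange(560),np.arange(420))
m=(abs(u-400)<45)&(abs(v-247)<65)&(P[...,2]>.028)&(P[...,2]<.055)
n,l,s,c=cv2.connectedComponentsWithStats(m.astype(np.uint8)); k=1+s[1:,4].argmax(); p=P[l==k]; print('pan',cv2.minAreaRect(p[:,:2].astype(np.float32)*1000))
a=cv2.imread('pics/t6.png')[140:320,230:470]; b=cv2.imread('pics/w6.png'); cv2.imwrite('pics/c6.png',cv2.hconcat([cv2.resize(a,(400,300)),cv2.resize(b,(400,300))]))
E
```

```text
[ 4.70148778e-01 -1.90189024e-04  1.33202228e-01] 13.9333
ring 1660 [ 4.771e+02 -3.000e-01] 34.29802322387695 [0.01912162 0.02715973 0.02901629]
can 2995 [477.4  -0.6] 22.036727905273438 [0.03758186 0.03874189 0.04008152]
tart 1854 [607.4 -76.1] 26.65962791442871 [0.02229091 0.02527591 0.02731827]
pan ((470.274169921875, -279.07501220703125), (163.70204162597656, 265.49932861328125), 83.24579620361328)
```

View pics/c6.png

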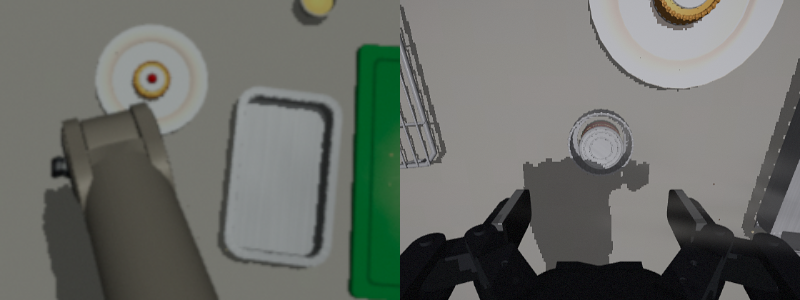

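The tart is upright in the middle of the plate, and the ring is flat at (0.477, 0) round the can. The pan centre is (0.470, -0.279) and its size fits. Now the ring.

Request:
arm_command([
  {"fingers":1,"x":0.0075,"y":0,"z":0.015,"ax":0,"ay":0,"az":0},
  {"fingers":1,"x":0,"y":0,"z":0.03,"ax":0,"ay":0,"az":0},
  {"fingers":1,"x":0,"y":0,"z":0.03,"ax":0,"ay":0,"az":0},
  {"fingers":1,"x":0,"y":0,"z":0.02,"ax":0,"ay":0,"az":0},
  {"fingers":1,"x":0,"y":0,"z":0.01,"ax":0,"ay":0,"az":0},
  {"fingers":1,"x":0,"y":0,"z":0.004,"ax":0,"ay":0,"az":0},
  {"fingers":1,"x":0,"y":0,"z":0,"ax":0,"ay":0,"az":0},
  {"fingers":1,"x":0,"y":0,"z":0,"ax":0,"ay":0,"az":0},
], grip_force=40)

```text
clock: 14.65
tcp_pos: [0.4783, -0.0004, 0.024]
orientation: [-3.142, -0.001, -0.002]
contact_force: [-0.1, -0.5, 1.1]
grip_width: 0.0854
gripper_force: 0.0
```

Request:
arm_command([
  {"fingers":-1,"x":0,"y":0,"z":0,"ax":0,"ay":0,"az":0},
  {"fingers":-1,"x":0,"y":0,"z":0,"ax":0,"ay":0,"az":0},
  {"fingers":-1,"x":0,"y":0,"z":0,"ax":0,"ay":0,"az":0},
  {"fingers":-1,"x":0,"y":0,"z":0,"ax":0,"ay":0,"az":0},
  {"fingers":-1,"x":0,"y":0,"z":0,"ax":0,"ay":0,"az":0},
  {"fingers":-1,"x":0,"y":0,"z":0,"ax":0,"ay":0,"az":0},
])

```text
clock: 15.15
tcp_pos: [0.4782, -0.0003, 0.0247]
orientation: [-3.142, -0.001, -0.004]
contact_force: [-0.9, 0.5, 5.3]
grip_width: 0.0659
gripper_force: 43.7
```

Request:
arm_command([
  {"fingers":-1,"x":0,"y":0,"z":-0.008,"ax":0,"ay":0,"az":0},
  {"fingers":-1,"x":0,"y":0,"z":-0.015,"ax":0,"ay":0,"az":0},
  {"fingers":-1,"x":0,"y":0,"z":-0.02,"ax":0,"ay":0,"az":0},
  {"fingers":-1,"x":0,"y":0,"z":-0.03,"ax":0,"ay":0,"az":0},
  {"fingers":-1,"x":0,"y":0,"z":-0.03,"ax":0,"ay":0,"az":0},
  {"fingers":-1,"x":0,"y":0.019,"z":0,"ax":0,"ay":0,"az":0},
  {"fingers":-1,"x":0,"y":0.035,"z":0,"ax":0,"ay":0,"az":0},
  {"fingers":-1,"x":0,"y":0.04,"z":0,"ax":0,"ay":0,"az":0},
  {"fingers":-1,"x":-0.003,"y":0.04,"z":0,"ax":0,"ay":0,"az":0},
  {"fingers":-1,"x":-0.003,"y":0.04,"z":0,"ax":0,"ay":0,"az":0},
])

```text
clock: 15.98
tcp_pos: [0.4713, -0.1759, 0.1277]
orientation: [3.141, 0.003, 0.003]
contact_force: [1.5, -0.2, -1.2]
grip_width: 0.0659
gripper_force: 45.4
```

Request:
arm_command([
  {"fingers":-1,"x":-0.002,"y":0.04,"z":0,"ax":0,"ay":0,"az":0},
  {"fingers":-1,"x":0,"y":0.04,"z":0,"ax":0,"ay":0,"az":0},
  {"fingers":-1,"x":0,"y":0.025,"z":0,"ax":0,"ay":0,"az":0},
  {"fingers":-1,"x":0,"y":0,"z":0.02,"ax":0,"ay":0,"az":0},
  {"fingers":-1,"x":0,"y":0,"z":0.02,"ax":0,"ay":0,"az":0},
  {"fingers":-1,"x":0,"y":0,"z":0,"ax":0,"ay":0,"az":0},
  {"fingers":-1,"x":0,"y":0,"z":0,"ax":0,"ay":0,"az":0},
])

```text
clock: 16.57
tcp_pos: [0.4688, -0.2788, 0.0864]
orientation: [-3.141, -0.002, 0.002]
contact_force: [-0.1, -0.6, -1.5]
grip_width: 0.0659
gripper_force: 45.3
```

```bash
python3 - <<'E'
from h import *
f=grab('wrist','w7.png'); o=r.get_obs(); print(o['tcp_pos'],o['clock'],o['grip_width'])
E
```

```text
[ 0.46967323 -0.27894361  0.08724345] 16.6167 0.06568403897512201
```

View pics/w7.png

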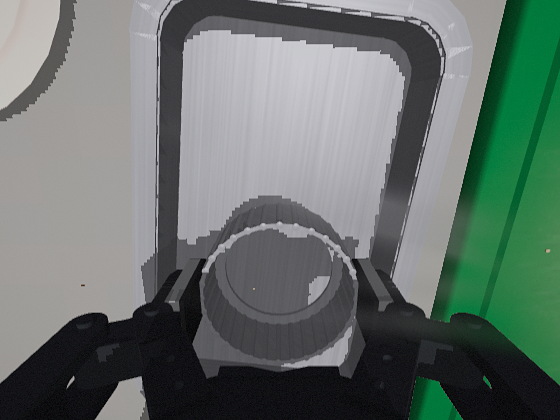

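The empty ring is held level over the middle of the pan, centred at about (280,285). I lower it.

Request:
arm_command([
  {"fingers":-1,"x":0,"y":0,"z":0.02,"ax":0,"ay":0,"az":0},
  {"fingers":-1,"x":0,"y":0,"z":0.018,"ax":0,"ay":0,"az":0},
  {"fingers":-1,"x":0,"y":0,"z":0.012,"ax":0,"ay":0,"az":0},
  {"fingers":-1,"x":0,"y":0,"z":0.006,"ax":0,"ay":0,"az":0},
  {"fingers":-1,"x":0,"y":0,"z":0,"ax":0,"ay":0,"az":0},
  {"fingers":-1,"x":0,"y":0,"z":0,"ax":0,"ay":0,"az":0},
])

```text
clock: 17.12
tcp_pos: [0.4699, -0.2793, 0.0309]
orientation: [3.141, 0.002, 0.001]
contact_force: [0.8, 0.2, -0.6]
grip_width: 0.066
gripper_force: 45.4
```

Request:
arm_command([
  {"fingers":-1,"x":0,"y":0,"z":0.0015,"ax":0,"ay":0,"az":0},
  {"fingers":-1,"x":0,"y":0,"z":0.001,"ax":0,"ay":0,"az":0},
  {"fingers":-1,"x":0,"y":0,"z":0,"ax":0,"ay":0,"az":0},
  {"fingers":-1,"x":0,"y":0,"z":0,"ax":0,"ay":0,"az":0},
])

```text
clock: 17.45
tcp_pos: [0.4696, -0.2794, 0.0282]
orientation: [3.141, 0.001, 0.001]
contact_force: [-0.0, -1.1, -1.5]
grip_width: 0.066
gripper_force: 45.4
```

Request:
arm_command([
  {"fingers":-1,"x":0,"y":0,"z":0.0015,"ax":0,"ay":0,"az":0},
  {"fingers":-1,"x":0,"y":0,"z":0,"ax":0,"ay":0,"az":0},
  {"fingers":-1,"x":0,"y":0,"z":0,"ax":0,"ay":0,"az":0},
])

```text
clock: 17.7
tcp_pos: [0.4697, -0.2795, 0.0268]
orientation: [3.141, 0.001, 0.001]
contact_force: [-1.0, 0.0, 5.8]
grip_width: 0.0658
gripper_force: 45.9
```

Request:
arm_command([
  {"fingers":0.85,"x":0,"y":0,"z":0,"ax":0,"ay":0,"az":0},
  {"fingers":0.85,"x":0,"y":0,"z":0,"ax":0,"ay":0,"az":0},
  {"fingers":0.85,"x":0,"y":0,"z":0,"ax":0,"ay":0,"az":0},
  {"fingers":0.85,"x":0,"y":0,"z":0,"ax":0,"ay":0,"az":0},
  {"fingers":0.85,"x":0,"y":0,"z":-0.01,"ax":0,"ay":0,"az":0},
  {"fingers":0.85,"x":0,"y":0,"z":-0.03,"ax":0,"ay":0,"az":0},
  {"fingers":0.85,"x":0,"y":0,"z":-0.04,"ax":0,"ay":0,"az":0},
  {"fingers":0.85,"x":0,"y":0,"z":-0.04,"ax":0,"ay":0,"az":0},
  {"fingers":0.85,"x":0,"y":0.03,"z":-0.02,"ax":0,"ay":0,"az":0},
  {"fingers":0.85,"x":0,"y":0.04,"z":0,"ax":0,"ay":0,"az":0},
])

```text
clock: 18.53
tcp_pos: [0.4737, -0.3479, 0.1731]
orientation: [3.138, 0.012, 0.014]
contact_force: [1.0, -0.1, -0.4]
grip_width: 0.0792
gripper_force: 0.0
```

Request:
arm_command([
  {"fingers":0.85,"x":0,"y":0.04,"z":0,"ax":0,"ay":0,"az":0},
  {"fingers":0.85,"x":0,"y":0.04,"z":0,"ax":0,"ay":0,"az":0},
  {"fingers":0.85,"x":0,"y":0.04,"z":0,"ax":0,"ay":0,"az":0},
  {"fingers":0.85,"x":0,"y":0.02,"z":0,"ax":0,"ay":0,"az":0},
  {"fingers":0.85,"x":0,"y":0,"z":0,"ax":0,"ay":0,"az":0},
  {"fingers":0.85,"x":0,"y":0,"z":0,"ax":0,"ay":0,"az":0},
])

```text
clock: 19.03
tcp_pos: [0.4688, -0.4905, 0.1665]
orientation: [3.142, -0.002, -0.0]
contact_force: [-0.7, 1.0, 0.7]
grip_width: 0.0789
gripper_force: 0.0
```

```bash
python3 - <<'E'
from h import *
g=grab('top','t8.png'); P=cloud(g); print(r.get_obs()['clock'])
def C(x,y,lo,hi,n,rad=.045):
    d=np.hypot(P[...,0]-x,P[...,1]-y); p=P[(d<rad)&(P[...,2]>lo)&(P[...,2]<hi)]
    if len(p): c,rr=cv2.minEnclosingCircle(p[:,:2].astype(np.float32)*1000); print(n,len(p),np.round(c,1),round(rr,1),np.round(np.percentile(p[:,2],[5,50,95]),4))
C(.622,-.078,.02,.04,'tart'); C(.47,-.279,.015,.045,'ring'); C(.477,0,.03,.05,'can'); C(.5425,.247,.036,.07,'almond')
C(.622,-.078,.009,.02,'plate',.11)
grab('scene','s8.png'); a=cv2.imread('pics/t8.png')[140:320,100:460]; b=cv2.imread('pics/s8.png')
cv2.imwrite('pics/c8.png',cv2.hconcat([cv2.resize(a,(460,300)),cv2.resize(b[90:400,150:450],(300,300))]))
E
```

```text
19.0833
tart 391 [620.7 -78.6] 30.3 [0.0226 0.0268 0.0336]
ring 148 [ 467.4 -279.2] 34.9 [0.016  0.0271 0.0337]
can 231 [477.2  -2.2] 21.8 [0.0362 0.0401 0.0435]
almond 531 [542.7 247. ] 34.3 [0.0402 0.0458 0.0517]
plate 1680 [622.8 -79.4] 89.9 [0.0094 0.0133 0.0177]
```

View pics/c8.png

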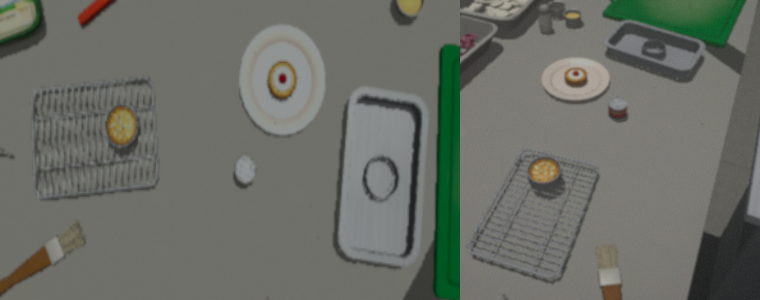

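Everything is in place: the tart is within about 2 mm of the plate centre, the ring is flat in the pan, the can has not moved, and the almond tart is on the rack.

```bash
python3 -c "
from bench import r
print(r.hand_in())"
```

```text
the job is handed in; nothing more can be done
None
```

The job is handed in: the cherry tart is upright in the middle of the plate, the empty ring lies flat in the pan, the can is where it was, and the almond tart is untouched on the rack, at about 19 s on the clock; the hand-in gave no verdict.

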